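# Index the film-core carousel by one hole

### The job

With the fingertips, press the red spring plunger down and push the carousel round counterclockwise (seen from above), against its yellow thumb lip, to the very next hole, where the plunger must pop fully up again and lock it. Go one hole only, not back and not past it; let go and end clear of everything. Lift nothing: the film cores stay seated on their posts, and the cup, can, bottle, tape roll and reel stay where they are.

Things in the scene. Friction and masses are not known exactly. Their poses are not given: they have to be found in the camera images.
- indexer: the fixed green base of the film-core carousel, screwed to the bench, with a round aluminium index plate (236 mm diameter, top face 42 mm above the bench, six 14 mm holes on a 105 mm radius, 60 degrees apart). Origin on the turning axis, at bench height; z up. It has no fixed heading relative to the robot
- carousel (a joint): angle (rad) of the turning part: a grey disc (176 mm diameter, top 56 mm above the bench, six steel posts up to 78 mm high on a 55 mm radius) with a forked arm that carries the plunger outside the plate's rim. 0 at the start, grows COUNTERCLOCKWISE from above; one hole is 60 degrees = 1.047. Unlocked it turns both ways (friction 0.12 N m) and stays where it is left
- plunger (a joint): press depth of the spring plunger (m): 0 up, 0.013 hard down; spring 3 N at the top, 6 N at the bottom. Its brass pin (10 mm) stands up from under the plate into a hole and locks the carousel; pressed 0.010 or more, the pin is clear and the carousel turns. Between holes the plate holds the plunger down at 0.0095 even if let go; over a hole it pops up to 0 by itself and locks
- cap_top (a point): centre of the top face of the plunger's red round cap (34 mm diameter, 8 mm thick), 134 mm from the turning axis, 79 mm above the bench when up; moves with the carousel and the plunger
- lip_top (a point): middle of the top edge of the yellow upright thumb lip on the carousel's arm, 25 mm from the cap's centre on the counterclockwise side: 34 mm wide (radially), 6 mm thick, 46 to 105 mm above the bench. A fingertip pressing the cap can push against its near face (22 mm from the cap's centre) to turn the carousel; it does not go down with the plunger
- hole_now (a point): centre, on the plate's top face, of the hole in which the pin stands at the start (fixed)
- hole_next (a point): centre, on the plate's top face, of the next hole counterclockwise, 60 degrees on (fixed)
- core_yellow: loose yellow film core on one of the carousel's steel posts: a ring 48 mm in diameter, bore 17 mm, 16 mm tall; origin at the centre of its underside. It rides along when the carousel turns
- core_black: loose black film core on one of the carousel's steel posts: a ring 48 mm in diameter, bore 17 mm, 16 mm tall; origin at the centre of its underside. It rides along when the carousel turns
- core_amber: loose brown film core on one of the carousel's steel posts: a ring 48 mm in diameter, bore 17 mm, 16 mm tall; origin at the centre of its underside. It rides along when the carousel turns
- cup: loose white cup, 76 mm across, 95 mm tall, beside the carousel (at least 180 mm from its axis, away from the plunger's way); origin at the centre of its underside
- film_can: loose round aluminium film can lying flat, 108 mm across, 32 mm tall, beside the carousel (about 220 mm from its axis); origin at the centre of its underside
- cleaner: loose brown bottle, 60 mm across, 150 mm tall, on the left of the bench; origin at the centre of its underside
- tape_roll: loose roll of tape lying flat, 90 mm across, 20 mm tall, on the right; origin at the centre of its underside
- reel: loose film reel lying flat, 170 mm across, 18 mm tall, on the right; origin at the centre of its underside

How it is judged:
On the way, in this order (a step that is already met when the one before it is completed fails the run):
1. the plunger is pressed down, freeing the carousel still at its first hole (value of joint plunger above 0.008 m and value of joint carousel between -0.1 and 0.1 rad), for 0.05 s.
2. the carousel is on its way to the next hole (value of joint carousel above 0.5 rad), for 0.05 s.
At the end, for the whole second after the job is handed in: the carousel has turned one hole counterclockwise (1.0 to 1.095 rad) and is at rest, the plunger is up (within 2 mm) with its pin in the next hole, the three film cores sit flat on the carousel and the other loose things are within 30 mm of where they stood (value of joint carousel between 1 and 1.095 rad and value of joint plunger below 0.002 m and velocity of joint carousel between -0.03 and 0.03 rad/s and height (world z) of core_yellow between 0.052 and 0.062 m and angle between each of core_yellow, core_black, core_amber's own z axis and vertical below 0.1 rad and height (world z) of core_black between 0.052 and 0.062 m and height (world z) of core_amber between 0.052 and 0.062 m and distance of each of cup, film_can, cleaner, tape_roll, reel from where it was at the start of the episode below 0.03 m); the robot touches nothing.
It fails at once if the carousel is turned back clockwise from its first hole (more than 0.2 rad) (value of joint carousel below -0.2 rad).
It fails at once if the carousel is turned well past the next hole (beyond 1.3 rad) (value of joint carousel above 1.3 rad).
It fails at once if a film core is lifted (more than 12 mm) (height (world z) of any of core_yellow, core_black, core_amber above 0.068 m).
It fails at once if the cup, can, bottle, tape roll or reel is pushed or carried more than 30 mm (distance of any of cup, film_can, cleaner, tape_roll, reel from where it was at the start of the episode above 0.03 m).
It also fails if it takes over 43 s, if anything falls off the work surface, if the arm or the gripper's body presses on something with over 40 N, if the wrist force passes 120 N, or if a joint passes its speed limit or range.

### The arm

A 7-joint arm with a two-finger parallel gripper is mounted at the origin on the work surface. World frame = base frame: x ahead of the robot, y to its left, z up, the work surface at z = 0. Lengths are in m, angles in rad, forces in N, time in s.
With the tool pointing down it reaches from about 0.35 to 0.9 m from the base axis. Payload 8.1 kg.
Tool frame: the origin (TCP) lies at the very end of the fingers, on their centre line; the grasp point (between the pads) lies 19 mm behind it; z points along the fingers, y is the direction in which the jaws open and shut (so a half turn about z gives the same grasp; the last joint's range is limited). The gripper opens to 92 mm and grips with 3 to 60 N. Pads are 19 mm wide; open, the fingers measure 130 mm over their backs; the gripper's body (75 mm by 190 mm) begins 47 mm behind the grasp point.
Start: joints at [-1.208, 0.434, 0.025, 1.573, -0.012, 1.134, -0.075], TCP at [0.281, 0.558, 0.227] pointing down, gripper open.
Joint ranges: [-2.62, 2.62], [-0.44, 2.09], [-1.27, 1.32], [0.08, 2.57], [-1.32, 4.46], [0.12, 2], [-2.74, 2.74]. Speed limits (rad/s): [2.22, 2.22, 3.01, 3.01, 3.14, 3.14, 3.14].

### API

Orientations are given as a rotation vector (axis times angle).
In Python, from cell import observe, get_image, sign_off gives the robot as it stands.
- The arm moves only by the tool arm_command, never from a script. Its argument "deltas" is a list of rows, each an object with "xyz": the shift along the tool's x, y, z in cm, a list of three; "turn": the turn about the tool's z in degrees; "jaw": the closure in counts, from 0 (fully open) to 255 (shut). A call has 1 to 5 rows; each row is the pose to reach, as a shift and turn from the pose measured when the call began, along the tool's axes at that moment; what a row does not reach only later rows make up. A row lasts 1/12 s, in which the tool goes at most 41.7 mm and 7.16 degrees, less where a joint would pass 70% of its speed; a pose out of reach is approached as far as the arm can. A call with a gripper value outside its range is refused whole. The fingers move at their own pace and stop on an object; "force" is the grip in N (left out, the last holds). Time passes only in rows, so rows that repeat a pose let the fingers close. It gives the time, the measured TCP pose, the force and the opening at its end, in the units of the state.
- observe(): the state, without advancing time (a new reading comes with each control period).
- get_image(name): name is "scene" or "top" or "wrist"; returns a dict with "frame" (420x560x3 uint8, red, green, blue), "depth" (420x560 float32, m along the optical axis (not along the pixel's ray), 0 where there is no reading), "camera_matrix" (3x3 intrinsics, pixels), "cam_to_world" (4x4, takes a point from camera to world coordinates). Camera axes: x right, y up, looking along -z (the intrinsics and any distortion apply to the point x, -y, -z); pixel columns grow to the right and rows downward; lengths in m; the calibration is good to about 2 mm. A picture is of the moment at which its call begins.
- sign_off(): hands the job in, once; it reports no verdict.
The state is a dict: "clock": time; "joints": joint angles; "dq": joint speeds; "joint_efforts": joint torques, N m; "position": TCP position; "ee_rot": TCP orientation; "force": force on the tool from outside, world axes, zero at the start; "ft_torque": the same for the moment, N m; "width": opening from 0.0 (shut) to 1.0 (fully open).
Only numpy, scipy, OpenCV 4.12 (cv2) and the standard library are available. Lean on these libraries where they do the work, as an engineer would, in place of code of your own. Each camera call takes 0.05 s, during which the arm holds its last target.

## Working session

There is one attempt and no reset: what is moved stays moved. The work goes in short steps, Python scripts to look and compute and a tool call to move; the robot and the scene stay as the last step left them, time stands still between calls to the robot, and variables do not carry over. Pictures are saved under pics/ and viewed, and the job is handed in when it is done.

Besides the shell and the picture viewer there is one more tool, called after "Call:" by a JSON object that holds its "op" and its "data", one argument or row to a line. arm_command: Moves the arm, as the interface text tells. Its arguments: {"type":"object","properties":{"deltas":{"type":"array","items":{"type":"object","properties":{"xyz":{"type":"array","items":{"type":"number"}},"turn":{"type":"number"},"jaw":{"type":"number"}}}},"force":{"type":"number"}},"required":["deltas"]}

```bash
mkdir -p pics; ls; python3 - <<'E'
from cell import observe,get_image
import cv2,numpy as np
o=observe();print(o)
for n in ["scene","top","wrist"]:
    d=get_image(n);np.savez(f"pics/{n}0.npz",**{k:v for k,v in d.items()})
    cv2.imwrite(f"pics/{n}0.png",d["frame"][:,:,::-1]);print(n,d["camera_matrix"],d["cam_to_world"])
E
```

```text
pics
{'clock': 0.0, 'joints': array([-1.20759095,  0.43523167,  0.02495941,  1.5741133 , -0.01163298,
        1.13400559, -0.07510798]), 'dq': array([ 3.74986297e-05, -1.45268683e-03, -7.65655768e-04, -2.93084861e-04,
       -1.03345439e-03,  5.43188652e-04,  2.26116415e-03]), 'joint_efforts': array([-4.83200729e-04, -6.67857814e+01,  9.84119475e-01, -3.14453673e+01,
       -6.06610486e-02,  4.28656884e-02,  1.43563775e-04]), 'position': array([0.2805131 , 0.55792459, 0.22593315]), 'ee_rot': array([-7.25149019e-01, -3.05648496e+00,  2.49922459e-03]), 'force': array([ 0.7471688 , -0.00611226, -0.22063961]), 'ft_torque': array([0.00563664, 0.08923423, 0.00035924]), 'width': 1.0006832775470573}
scene [[395.89027446   0.         280.77286014]
 [  0.         395.89027446 212.65554673]
 [  0.           0.           1.        ]] [[-0.18414367 -0.78707974  0.58872454  1.2331352 ]
 [ 0.98289706 -0.14874781  0.1085701   0.13255841]
 [ 0.00211816  0.59864811  0.80100933  0.99427841]
 [ 0.          0.          0.          1.        ]]
top [[387.08867271   0.         282.01191051]
 [  0.         387.08867271 213.49426463]
 [  0.           0.           1.        ]] [[-0.01038752  0.99750821 -0.06978162  0.46081959]
 [-0.99993053 -0.01075088 -0.00483347  0.00632821]
 [-0.00557164  0.06972657  0.99755058  1.38263059]
 [ 0.          0.          0.          1.        ]]
wrist [[303.04747041   0.         277.50476725]
 [  0.         303.04747041 205.56157871]
 [  0.           0.           1.        ]] [[ 4.49175014e-01 -8.60278597e-01 -2.41169114e-01  2.15040130e-01]
 [ 8.93443311e-01  4.32221622e-01  1.22243686e-01  5.91496930e-01]
 [-9.25120815e-04 -2.70379742e-01  9.62753312e-01  3.83874169e-01]
 [ 0.00000000e+00  0.00000000e+00  0.00000000e+00  1.00000000e+00]]
```

View pics/top0.png

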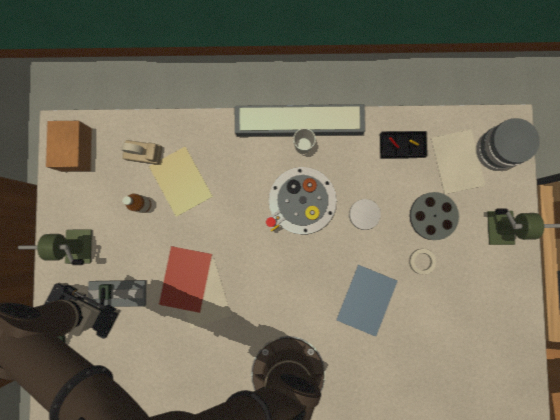

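View pics/scene0.png

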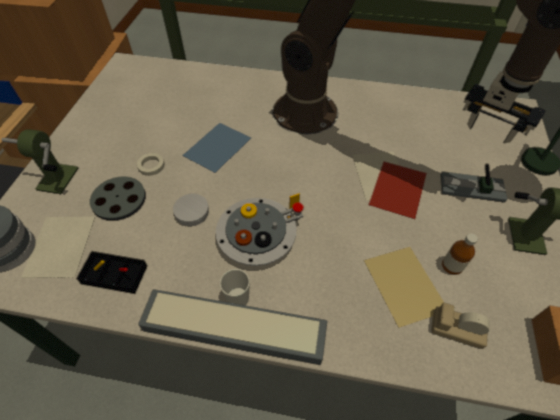

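The top view shows the carousel at about (303,201), with the red cap at (271,222) and the yellow lip at (277,229). The cup is at (305,142) and the can at (364,214). Next I'll measure these.

```bash
cat > h.py <<'E'
import numpy as np,cv2
def ray(d,u,v):
    K=d["camera_matrix"];T=d["cam_to_world"]
    r=T[:3,:3]@np.array([(u-K[0,2])/K[0,0],-(v-K[1,2])/K[1,1],-1.]);return T[:3,3],r
def onz(d,u,v,z):
    o,r=ray(d,u,v);return o+r*(z-o[2])/r[2]
def dep(d,u,v):
    o,r=ray(d,u,v);return o+r*d["depth"][int(round(v)),int(round(u))]
def blobs(d,color,amin=15):
    h=cv2.cvtColor(d["frame"],cv2.COLOR_RGB2HSV);H,S,V=cv2.split(h)
    m={"red":((H<6)|(H>174))&(S>200)&(V>120),"yellow":(H>20)&(H<32)&(S>180)&(V>100)}[color].astype(np.uint8)
    n,l,s,c=cv2.connectedComponentsWithStats(m)
    return [(c[i],s[i]) for i in range(1,n) if s[i,4]>=amin]
def tri(d1,p1,d2,p2):
    o1,r1=ray(d1,*p1);o2,r2=ray(d2,*p2);r1=r1/np.linalg.norm(r1);r2=r2/np.linalg.norm(r2)
    t=np.linalg.lstsq(np.c_[r1,-r2],o2-o1,rcond=None)[0]
    a=o1+t[0]*r1;b=o2+t[1]*r2;return (a+b)/2,np.linalg.norm(a-b)
E
python3 - <<'E'
from h import *
for n in ["top","scene"]:
    d=dict(np.load(f"pics/{n}0.npz"))
    for c in ["red","yellow"]:
        for ce,s in blobs(d,c,8): print(n,c,ce.round(1),s,onz(d,*ce,.079).round(4),dep(d,*ce).round(4))
d=dict(np.load("pics/top0.npz"))
# plate: bright aluminium ring via depth heights 0.035-0.065 near centre
g=cv2.cvtColor(d["frame"],cv2.COLOR_RGB2GRAY)
im=d["frame"][130:260,230:410];cv2.imwrite("pics/crop.png",cv2.resize(im,None,fx=4,fy=4,interpolation=cv2.INTER_CUBIC)[:,:,::-1])
d=dict(np.load("pics/scene0.npz"));im=d["frame"][150:320,150:330];cv2.imwrite("pics/crop2.png",cv2.resize(im,None,fx=3.5,fy=3.5,interpolation=cv2.INTER_CUBIC)[:,:,::-1])
E
```

```text
top yellow [413.5 142. ] [410 140   8   5  16] [ 0.7918 -0.4387  0.079 ] [ 0.7974 -0.4463  0.0568]
top yellow [312.  212.4] [306 206  13  13 103] [ 0.5546 -0.0888  0.079 ] [ 0.5547 -0.0889  0.0768]
top yellow [274.6 227.4] [272 226   6   4  10] [0.5053 0.0381 0.079 ] [0.5043 0.0374 0.1085]
scene red [297.6 206.6] [293 203  10   8  61] [0.5297 0.0526 0.079 ] [0.5299 0.0526 0.0792]
scene yellow [294.3 195.6] [290 194   9   4  19] [0.4905 0.0363 0.079 ] [0.5073 0.0385 0.0997]
scene yellow [248.6 210. ] [241 204  16  13 150] [ 0.5685 -0.0848  0.079 ] [ 0.5627 -0.0867  0.071 ]
scene yellow [101.6 261.9] [100 261   4   3   8] [ 0.8075 -0.426   0.079 ] [ 0.8043 -0.4303  0.0721]
```

View pics/crop.png

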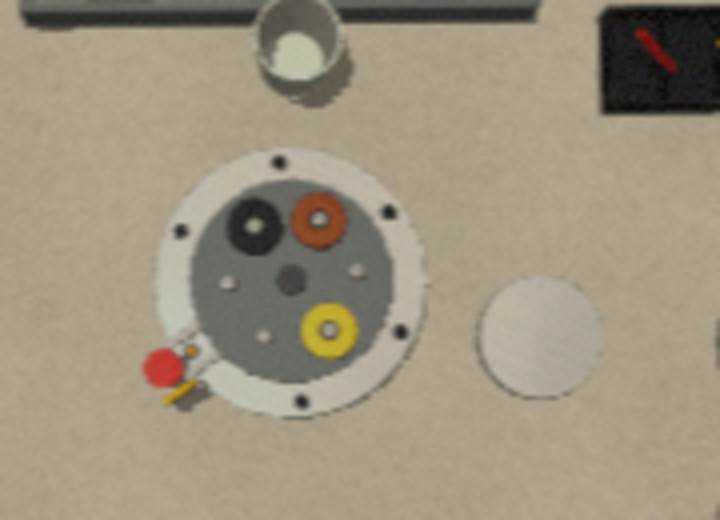

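View pics/crop2.png

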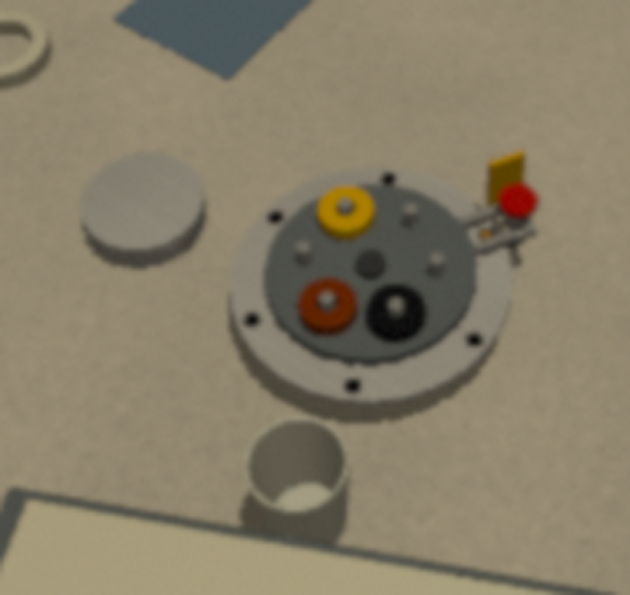

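```bash
python3 - <<'E'
from h import *
from scipy.optimize import least_squares
d=dict(np.load("pics/top0.npz"))
f=lambda p,z:onz(d,(p[0]+.5)/4-.5+230,(p[1]+.5)/4-.5+130,z)[:2]
P=np.array([f(p,.042) for p in [(181,231),(302,401),(400,332),(389,212),(280,162)]])
k=np.array([-1,1,2,3,4])
fun=lambda q:(P-np.c_[q[0]+.105*np.cos(q[2]+k*np.pi/3),q[1]+.105*np.sin(q[2]+k*np.pi/3)]).ravel()
s=least_squares(fun,[.57,-.05,2.5],method='lm');print(s.x,(fun(s.x)*1e3).round(1))
cx,cy,a=s.x
cap=f((164,368),.079);print("cap meas",cap,"angle",np.arctan2(cap[1]-cy,cap[0]-cx),np.hypot(*(cap-[cx,cy])))
print("cap from fit",cx+.134*np.cos(a),cy+.134*np.sin(a),"next",cx+.134*np.cos(a+np.pi/3),cy+.134*np.sin(a+np.pi/3))
for n,p,z in [("cup",(300,30),.095),("can",(541,338),.032),("hub",(291,280),.056)]:
  q=f(p,z);print(n,q,np.hypot(*(q-[cx,cy])))
E
```

```text
[ 0.60129031 -0.05816602  2.17226667] [-0.3  0.2  0.3 -0.2 -0.2  0.5  0.2 -0.1  0.  -0.4]
cap meas [0.52494674 0.05132132] angle 2.1796959164547105 0.13347591026482128
cap from fit 0.5254656903399573 0.05231758531589078 next 0.4676963937854875 -0.06859026544493335
cup [ 0.80882304 -0.06655263] 0.20770210933384717
can [ 0.54997211 -0.27654922] 0.22433185775465636
hub [ 0.60073466 -0.05785286] 0.0006378236695153671
```

```bash
cat >> h.py <<'E'
from scipy.spatial.transform import Rotation as Ro
C=np.array([.6013,-.0582]);A0=2.1723
def goal(th,off,z,o,flip=0,r=.134):
    """th carousel angle; off: ccw tangential offset m; -> tool-frame shift cm and turn deg"""
    a=A0+th;p=np.array([*(C+r*np.array([np.cos(a),np.sin(a)])+off*np.array([-np.sin(a),np.cos(a)])),z])
    R=Ro.from_rotvec(o["ee_rot"]).as_matrix()
    y=R[:,1];d=np.array([np.cos(a),np.sin(a)])*(-1 if flip else 1)
    # world ccw turn needed; tool z is down so turn about tool z = -that
    w=np.arctan2(y[0]*d[1]-y[1]*d[0],y[:2]@d)
    return p,(R.T@(p-o["position"])*100).round(2),-np.degrees(w).round(1)
E
python3 - <<'E'
from h import *
from cell import observe
o=observe();R=Ro.from_rotvec(o["ee_rot"]).as_matrix();print(R.round(3),o["position"])
for f in (0,1):
  for th in (0,1.047): print(f,th,goal(th,.006,.15,o,f))
E
```

```text
[[-0.893  0.449 -0.   ]
 [ 0.449  0.893 -0.001]
 [-0.    -0.001 -1.   ]] [0.28058132 0.558077   0.22614598]
0 0 (array([0.52052478, 0.04888578, 0.15      ]), array([-44.31, -34.71,   7.66]), np.float64(-61.2))
0 1.047 (array([ 0.46817015, -0.0745842 ,  0.15      ]), array([-45.18, -48.09,   7.67]), np.float64(-121.1))
1 0 (array([0.52052478, 0.04888578, 0.15      ]), array([-44.31, -34.71,   7.66]), np.float64(118.8))
1 1.047 (array([ 0.46817015, -0.0745842 ,  0.15      ]), array([-45.18, -48.09,   7.67]), np.float64(58.9))
```

Call:
{"op": "arm_command", "data": {
  "deltas": [
    {"xyz": [-4, -3, 0], "turn": 7, "jaw": 255},
    {"xyz": [-7, -5.5, 0], "turn": 14, "jaw": 255},
    {"xyz": [-10, -8, 0], "turn": 21, "jaw": 255},
    {"xyz": [-13, -10.5, 0], "turn": 28, "jaw": 255},
    {"xyz": [-16, -12.5, 0], "turn": 35, "jaw": 255}
  ],
  "force": 20
}}

```text
clock: 0.57
position: [0.3676, 0.3716, 0.2262]
ee_rot: [1.62, 2.692, -0.003]
force: [0.6, -0.6, -0.1]
width: 0.683
```

```bash
python3 - <<'E'
from h import *
from cell import observe
o=observe();print(o["clock"],o["position"],o["joints"].round(2),o["width"],goal(0,.006,.20,o,1))
E
```

```text
0.5667 [0.36762461 0.37158865 0.22615208] [-1.05  0.27  0.2   1.83 -0.06  1.05 -0.34] 0.6828326999686447 (array([0.52052478, 0.04888578, 0.2       ]), array([-35.67,  -1.6 ,   2.66]), np.float64(83.5))
```

Call:
{"op": "arm_command", "data": {
  "deltas": [
    {"xyz": [-3.5, 0, 0], "turn": 7, "jaw": 255},
    {"xyz": [-7, 0, 0], "turn": 14, "jaw": 255},
    {"xyz": [-10.5, 0, 0], "turn": 21, "jaw": 255},
    {"xyz": [-14, -0.5, 0], "turn": 28, "jaw": 255},
    {"xyz": [-17.5, -0.8, 0], "turn": 35, "jaw": 255}
  ]
}}

```text
clock: 0.98
position: [0.4427, 0.2114, 0.2263]
ee_rot: [2.36, 2.073, -0.003]
force: [1.1, 0.3, -0.2]
width: 0.323
```

```bash
python3 - <<'E'
from h import *
from cell import observe
o=observe();print(o["clock"],o["position"],o["joints"].round(2),o["width"],goal(0,.006,.18,o,1))
E
```

```text
0.9833 [0.44265496 0.21136047 0.22631112] [-0.88  0.22  0.4   1.92 -0.1   1.03 -0.57] 0.3230767457899751 (array([0.52052478, 0.04888578, 0.18      ]), array([-15.1 ,   9.83,   4.65]), np.float64(48.1))
```

Call:
{"op": "arm_command", "data": {
  "deltas": [
    {"xyz": [-3, 2, 0], "turn": 7, "jaw": 255},
    {"xyz": [-6, 4, 0], "turn": 14, "jaw": 255},
    {"xyz": [-9, 6, 0], "turn": 21, "jaw": 255},
    {"xyz": [-12, 8, 0], "turn": 28, "jaw": 255},
    {"xyz": [-15.1, 9.8, 0], "turn": 35, "jaw": 255}
  ]
}}

```text
clock: 1.4
position: [0.5209, 0.0475, 0.2266]
ee_rot: [2.877, 1.259, -0.002]
force: [-0.5, 0.2, -1.1]
width: 0.009
```

```bash
python3 - <<'E'
from h import *
from cell import observe
o=observe();print(o["clock"],o["position"],o["joints"].round(2),o["width"],goal(0,.006,.15,o,1))
E
```

```text
1.4 [0.52091777 0.047489   0.22660335] [-0.66  0.29  0.6   1.85 -0.18  1.05 -0.74] 0.009231152346128741 (array([0.52052478, 0.04888578, 0.15      ]), array([ 0.09, -0.13,  7.66]), np.float64(12.8))
```

Finish the turn and descend to z≈0.10, which is 2 cm above the cap and just below the lip top. I'll stop at 0.115 to check first.

Call:
{"op": "arm_command", "data": {
  "deltas": [
    {"xyz": [0.1, -0.1, 3], "turn": 6.5, "jaw": 255},
    {"xyz": [0.1, -0.1, 6], "turn": 12.8, "jaw": 255},
    {"xyz": [0.1, -0.1, 9], "turn": 12.8, "jaw": 255},
    {"xyz": [0.1, -0.1, 11], "turn": 12.8, "jaw": 255},
    {"xyz": [0.1, -0.1, 11], "turn": 12.8, "jaw": 255}
  ]
}}

```text
clock: 1.82
position: [0.5179, 0.0485, 0.1129]
ee_rot: [3.0, 0.93, -0.013]
force: [-0.9, 0.4, 0.2]
width: 0.003
```

```bash
python3 - <<'E'
from h import *
from cell import observe,get_image
o=observe();print(o["clock"],o["position"],o["joints"].round(2),o["width"],o["force"],goal(0,.006,.085,o,1))
for n in ["scene","wrist"]:
    d=get_image(n);np.savez(f"pics/{n}1.npz",**d)
    im=d["frame"]
    if n=="scene": im=cv2.resize(im[130:290,200:400],None,fx=4,fy=3.75,interpolation=cv2.INTER_CUBIC)
    cv2.imwrite(f"pics/{n}1.png",im[:,:,::-1])
E
```

```text
1.8167 [0.51786678 0.04853263 0.11290709] [-0.62  0.44  0.58  1.99 -0.32  0.81 -0.83] 0.00255777773730473 [-0.88070633  0.4065825   0.15826834] (array([0.52052478, 0.04888578, 0.085     ]), array([0.26, 0.13, 2.79]), np.float64(-0.0))
```

View pics/scene1.png

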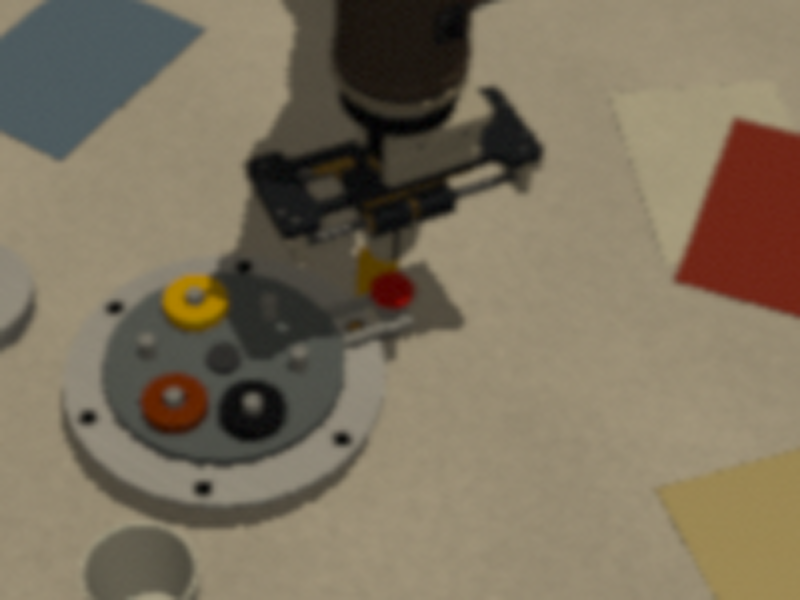

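View pics/wrist1.png

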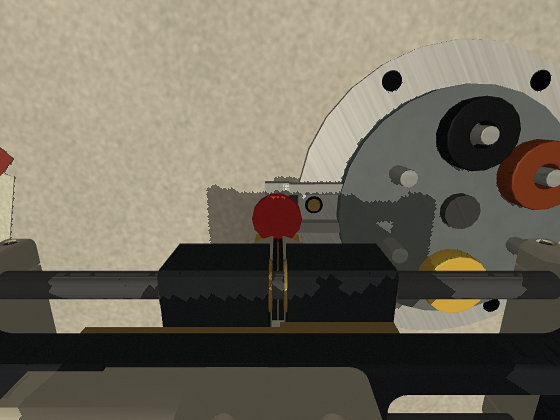

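The scene view shows the closed fingers above the cap at (392,290), still drifted about 3 mm toward the lip. I'll correct that and lower to z≈0.083.

Call:
{"op": "arm_command", "data": {
  "deltas": [
    {"xyz": [0.45, 0.13, 0], "turn": 0, "jaw": 255},
    {"xyz": [0.45, 0.13, 0.5], "turn": 0, "jaw": 255},
    {"xyz": [0.45, 0.13, 1.5], "turn": 0, "jaw": 255},
    {"xyz": [0.45, 0.13, 2.5], "turn": 0, "jaw": 255},
    {"xyz": [0.45, 0.13, 2.8], "turn": 0, "jaw": 255}
  ]
}}

```text
clock: 2.33
position: [0.524, 0.0501, 0.0871]
ee_rot: [2.999, 0.93, -0.007]
force: [-0.6, 0.3, -0.6]
width: 0.004
```

```bash
python3 - <<'E'
from h import *
from cell import observe,get_image
o=observe();print(o["clock"],o["position"],o["force"],goal(0,.004,.075,o,1))
for n in ["scene"]:
    d=get_image(n)
    im=d["frame"]
    im=cv2.resize(im[170:230,260:340],None,fx=10,fy=10,interpolation=cv2.INTER_CUBIC)
    cv2.imwrite(f"pics/{n}2.png",im[:,:,::-1])
o=observe();print(o["clock"],o["position"],o["force"],goal(0,.004,.075,o,1))
E
```

```text
2.3333 [0.52398743 0.05006001 0.08709367] [-0.62504329  0.34697554 -0.62753339] (array([0.52217375, 0.05001754, 0.075     ]), array([-0.15, -0.1 ,  1.21]), np.float64(0.0))
2.3833 [0.52377961 0.04986921 0.087006  ] [-0.43225645  0.09118071  0.06125965] (array([0.52217375, 0.05001754, 0.075     ]), array([-0.12, -0.1 ,  1.2 ]), np.float64(-0.0))
```

View pics/scene2.png

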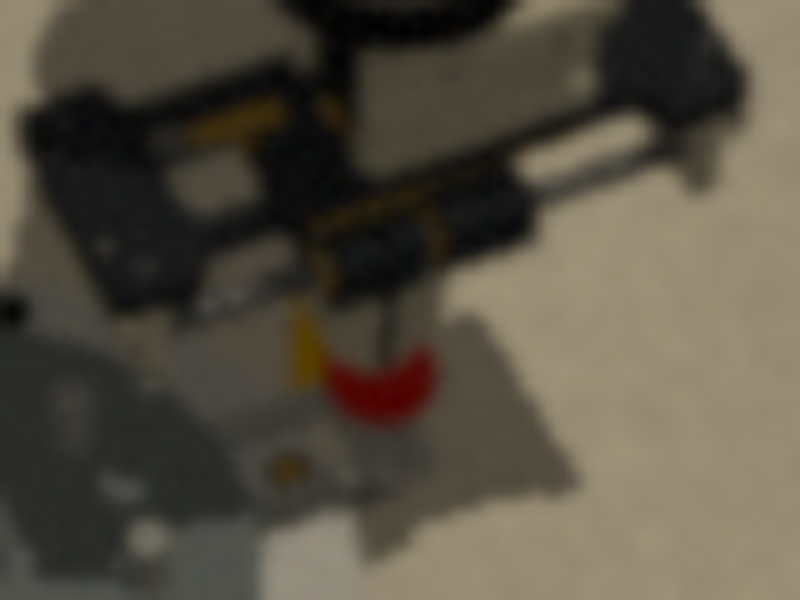

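The fingers sit centred on the red cap, in front of the yellow lip. Pressing down.

Call:
{"op": "arm_command", "data": {
  "deltas": [
    {"xyz": [-0.1, -0.1, 0.6], "turn": 0, "jaw": 255},
    {"xyz": [-0.1, -0.1, 1.1], "turn": 0, "jaw": 255},
    {"xyz": [-0.1, -0.1, 1.5], "turn": 0, "jaw": 255},
    {"xyz": [-0.1, -0.1, 1.8], "turn": 0, "jaw": 255},
    {"xyz": [-0.1, -0.1, 1.9], "turn": 0, "jaw": 255}
  ]
}}

```text
clock: 2.8
position: [0.5222, 0.0501, 0.0677]
ee_rot: [3.0, 0.93, -0.008]
force: [-1.5, -0.8, 4.9]
width: 0.008
```

```bash
python3 - <<'E'
from h import *
from cell import observe,get_image
o=observe();print(o["clock"],o["position"],o["force"],goal(0,.004,.067,o,1))
E
```

```text
2.8 [0.52218734 0.05008589 0.06770414] [-1.51924239 -0.84921169  4.87838041] (array([0.52217375, 0.05001754, 0.067     ]), array([-0.  ,  0.  ,  0.07]), np.float64(-0.0))
```

```bash
cat >> h.py <<'E'
def rows(ths,zs,offs):
    from cell import observe
    o=observe();print(o["clock"],o["position"].round(4),o["force"].round(1))
    v=o["position"][:2]-C;print("tool angle",np.arctan2(v[1],v[0])%(2*np.pi)-A0,"r",np.hypot(*v))
    for t,z,f in zip(ths,zs,offs): 
        _,s,w=goal(t,f,z,o,1);print(t,s.tolist(),w)
E
python3 -c "
from h import *
rows([0,0,.04,.09,.14],[.0663]*5,[.004,.008,.012,.012,.012])"
```

```text
2.8 [0.5222 0.0501 0.0677] [-1.5 -0.8  4.9]
tool angle 0.029459275684163178 r 0.13410684548710766
0 [-0.0, 0.0, 0.14] -0.0
0 [-0.4, 0.01, 0.14] -0.0
0.04 [-1.34, 0.06, 0.15] -2.3
0.09 [-2.0, 0.17, 0.15] -5.2
0.14 [-2.66, 0.3, 0.15] -8.0
```

Call:
{"op": "arm_command", "data": {
  "deltas": [
    {"xyz": [0, 0, 0.15], "turn": 0, "jaw": 255},
    {"xyz": [-0.4, 0, 0.15], "turn": 0, "jaw": 255},
    {"xyz": [-1.3, 0.05, 0.15], "turn": -2.3, "jaw": 255},
    {"xyz": [-2.0, 0.15, 0.15], "turn": -5.2, "jaw": 255},
    {"xyz": [-2.65, 0.3, 0.15], "turn": -8, "jaw": 255}
  ]
}}

```text
clock: 3.22
position: [0.5028, 0.0326, 0.0669]
ee_rot: [2.926, 1.141, -0.005]
force: [1.0, 0.7, 4.7]
width: 0.006
```

```bash
python3 -c "
from h import *
rows([.19,.24,.29,.34,.38],[.0663]*5,[.012]*5)
from cell import get_image
d=get_image('scene')
im=cv2.resize(d['frame'][150:250,240:360],None,fx=6,fy=6,interpolation=cv2.INTER_CUBIC)
cv2.imwrite('pics/scene3.png',im[:,:,::-1])
"
```

```text
3.2167 [0.5028 0.0326 0.0669] [1.  0.7 4.7]
tool angle 0.224077527006334 r 0.1339651053209561
0.19 [-0.74, 0.02, 0.06] -2.7
0.24 [-1.41, 0.13, 0.06] -5.6
0.29 [-2.06, 0.27, 0.07] -8.5
0.34 [-2.71, 0.45, 0.07] -11.3
0.38 [-3.23, 0.61, 0.07] -13.6
```

View pics/scene3.png

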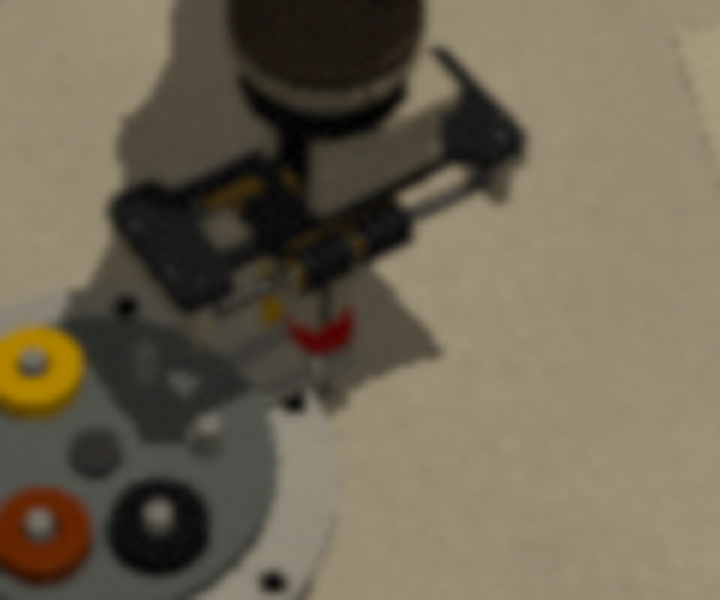

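The first hole is now uncovered at (292,400) and the arm has moved on, so the pin is clear. Pushing on.

Call:
{"op": "arm_command", "data": {
  "deltas": [
    {"xyz": [-0.75, 0, 0.05], "turn": -2.7, "jaw": 255},
    {"xyz": [-1.4, 0.15, 0.05], "turn": -5.6, "jaw": 255},
    {"xyz": [-2.05, 0.25, 0.05], "turn": -8.5, "jaw": 255},
    {"xyz": [-2.7, 0.45, 0.05], "turn": -11.3, "jaw": 255},
    {"xyz": [-3.25, 0.6, 0.05], "turn": -13.6, "jaw": 255}
  ]
}}

```text
clock: 3.68
position: [0.4832, 0.0045, 0.0672]
ee_rot: [2.766, 1.486, -0.003]
force: [1.9, -0.4, 4.7]
width: 0.005
```

```bash
python3 -c "
from h import *
rows([.43,.48,.53,.58,.63],[.0665,.0665,.0665,.0675,.069],[.012]*5)
"
```

```text
3.6833 [0.4832 0.0045 0.0672] [ 1.9 -0.4  4.7]
tool angle 0.48085372873302434 r 0.13371121864046948
0.43 [-0.52, -0.02, 0.07] -2.6
0.48 [-1.19, 0.08, 0.07] -5.5
0.53 [-1.84, 0.22, 0.08] -8.3
0.58 [-2.49, 0.4, -0.02] -11.2
0.63 [-3.13, 0.6, -0.17] -14.1
```

Call:
{"op": "arm_command", "data": {
  "deltas": [
    {"xyz": [-0.5, 0, 0.05], "turn": -2.6, "jaw": 255},
    {"xyz": [-1.2, 0.1, 0.05], "turn": -5.5, "jaw": 255},
    {"xyz": [-1.85, 0.2, 0.05], "turn": -8.3, "jaw": 255},
    {"xyz": [-2.5, 0.4, 0.0], "turn": -11.2, "jaw": 255},
    {"xyz": [-3.15, 0.6, -0.15], "turn": -14.1, "jaw": 255}
  ]
}}

```text
clock: 4.1
position: [0.4722, -0.0252, 0.0694]
ee_rot: [2.559, 1.817, 0.0]
force: [2.6, -0.3, 4.1]
width: 0.004
```

```bash
python3 -c "
from h import *
rows([.64,.65,.66,.68,.71],[.073,.079,.085,.087,.087],[.012]*5)
"
```

```text
4.1 [ 0.4722 -0.0252  0.0694] [ 2.6 -0.3  4.1]
tool angle 0.7186965203462052 r 0.13326367660909388
0.64 [-0.15, -0.11, -0.36] -0.4
0.65 [-0.29, -0.1, -0.96] -1.0
0.66 [-0.42, -0.08, -1.56] -1.5
0.68 [-0.69, -0.05, -1.76] -2.7
0.71 [-1.09, 0.01, -1.76] -4.4
```

Carousel is at about 0.63 rad, in mid-gap. I'll raise the fingertips clear of the cap (up to 79 mm) but keep them against the lip, so the plunger is free to pop.

Call:
{"op": "arm_command", "data": {
  "deltas": [
    {"xyz": [-0.15, -0.1, -0.4], "turn": -0.4, "jaw": 255},
    {"xyz": [-0.3, -0.1, -1.0], "turn": -1, "jaw": 255},
    {"xyz": [-0.4, -0.1, -1.6], "turn": -1.5, "jaw": 255},
    {"xyz": [-0.7, -0.05, -1.8], "turn": -2.7, "jaw": 255},
    {"xyz": [-1.1, 0, -1.8], "turn": -4.4, "jaw": 255}
  ]
}}

```text
clock: 4.52
position: [0.469, -0.0345, 0.0882]
ee_rot: [2.485, 1.917, 0.002]
force: [0.2, 3.9, 1.4]
width: 0.009
```

```bash
python3 -c "
from h import *
rows([.75,.79,.83,.87,.90],[.087]*5,[.012]*5)
from cell import get_image
d=get_image('scene')
im=cv2.resize(d['frame'][150:250,220:340],None,fx=6,fy=6,interpolation=cv2.INTER_CUBIC)
cv2.imwrite('pics/scene4.png',im[:,:,::-1])
"
```

```text
4.5167 [ 0.469  -0.0345  0.0882] [0.2 3.9 1.4]
tool angle 0.7922742604504283 r 0.13437050862076455
0.75 [-0.63, 0.05, 0.12] -2.2
0.79 [-1.16, 0.13, 0.12] -4.4
0.83 [-1.69, 0.23, 0.12] -6.7
0.87 [-2.22, 0.35, 0.12] -9.0
0.9 [-2.61, 0.45, 0.12] -10.8
```

View pics/scene4.png

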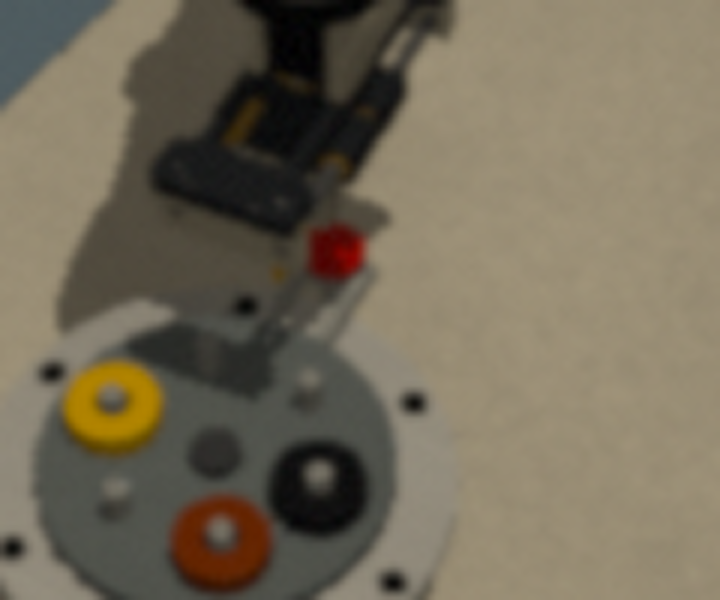

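The cap at (335,250) is free of the fingers. The next hole is at (247,305), ahead of the fork. The 3.9 N reaction shows the fingers are bearing on the lip. Continuing.

Call:
{"op": "arm_command", "data": {
  "deltas": [
    {"xyz": [-0.6, 0.05, 0.1], "turn": -2.2, "jaw": 255},
    {"xyz": [-1.15, 0.15, 0.1], "turn": -4.4, "jaw": 255},
    {"xyz": [-1.7, 0.25, 0.1], "turn": -6.7, "jaw": 255},
    {"xyz": [-2.2, 0.35, 0.1], "turn": -9, "jaw": 255},
    {"xyz": [-2.5, 0.4, 0.1], "turn": -10.8, "jaw": 255}
  ]
}}

```text
clock: 4.98
position: [0.4674, -0.0602, 0.0874]
ee_rot: [2.288, 2.146, 0.004]
force: [2.3, 4.3, -0.8]
width: 0.001
```

```bash
python3 -c "
from h import *
rows([.93,.95,.97,.985,1.0],[.087]*5,[.012]*5)
"
```

```text
4.9833 [ 0.4674 -0.0602  0.0874] [ 2.3  4.3 -0.8]
tool angle 0.9845406973846793 r 0.13393599898489783
0.93 [-0.47, -0.01, 0.04] -1.4
0.95 [-0.74, 0.02, 0.04] -2.6
0.97 [-1.0, 0.06, 0.04] -3.7
0.985 [-1.2, 0.09, 0.04] -4.6
1.0 [-1.4, 0.12, 0.04] -5.4
```

Call:
{"op": "arm_command", "data": {
  "deltas": [
    {"xyz": [-0.3, 0, 0.05], "turn": -1, "jaw": 255},
    {"xyz": [-0.6, 0, 0.05], "turn": -2, "jaw": 255},
    {"xyz": [-0.9, 0.05, 0.05], "turn": -3.3, "jaw": 255},
    {"xyz": [-1.1, 0.08, 0.05], "turn": -4.3, "jaw": 255},
    {"xyz": [-1.25, 0.1, 0.05], "turn": -5, "jaw": 255}
  ]
}}

```text
clock: 5.4
position: [0.4681, -0.0726, 0.087]
ee_rot: [2.19, 2.245, 0.005]
force: [3.5, 3.6, 0.5]
width: 0.007
```

```bash
python3 -c "
from h import *
rows([1.0,1.01,1.02,1.03,1.04],[.087]*5,[.012]*5)
"
```

```text
5.4 [ 0.4681 -0.0726  0.087 ] [3.5 3.6 0.5]
tool angle 1.0768724618522643 r 0.13392739165926365
1.0 [-0.17, -0.05, 0.0] -0.3
1.01 [-0.31, -0.03, 0.0] -0.9
1.02 [-0.44, -0.02, 0.0] -1.5
1.03 [-0.57, -0.0, 0.0] -2.1
1.04 [-0.71, 0.02, 0.01] -2.6
```

Carousel is at about 0.98 rad. Creeping forward now.

Call:
{"op": "arm_command", "data": {
  "deltas": [
    {"xyz": [-0.15, -0.03, 0], "turn": -0.5, "jaw": 255},
    {"xyz": [-0.3, -0.03, 0], "turn": -1, "jaw": 255},
    {"xyz": [-0.45, -0.02, 0], "turn": -1.5, "jaw": 255},
    {"xyz": [-0.6, 0, 0], "turn": -2.1, "jaw": 255},
    {"xyz": [-0.7, 0, 0], "turn": -2.6, "jaw": 255}
  ]
}}

```text
clock: 5.82
position: [0.4679, -0.0801, 0.0869]
ee_rot: [2.139, 2.295, 0.003]
force: [0.9, 2.3, -0.5]
width: 0.007
```

```bash
python3 -c "
from h import *
rows([1.04,1.05,1.06,1.07,1.08],[.087]*5,[.012]*5)
from cell import get_image
d=get_image('scene')
im=cv2.resize(d['frame'][150:250,200:320],None,fx=6,fy=6,interpolation=cv2.INTER_CUBIC)
cv2.imwrite('pics/scene5.png',im[:,:,::-1])
for c,s in blobs(d,'red'): print(c,s,dep(d,*c), onz(d,*c,.079),onz(d,*c,.0695))
print('exp',C+.134*np.array([np.cos(A0+1.047),np.sin(A0+1.047)]))
"
```

```text
5.8167 [ 0.4679 -0.0801  0.0869] [ 0.9  2.3 -0.5]
tool angle 1.1319983513276881 r 0.13523487781954954
1.04 [0.04, 0.07, -0.01] -0.0
1.05 [-0.09, 0.08, -0.01] -0.6
1.06 [-0.23, 0.09, -0.01] -1.2
1.07 [-0.36, 0.11, -0.01] -1.7
1.08 [-0.49, 0.13, -0.01] -2.3
exp [ 0.46770437 -0.06860231]
```

View pics/scene5.png

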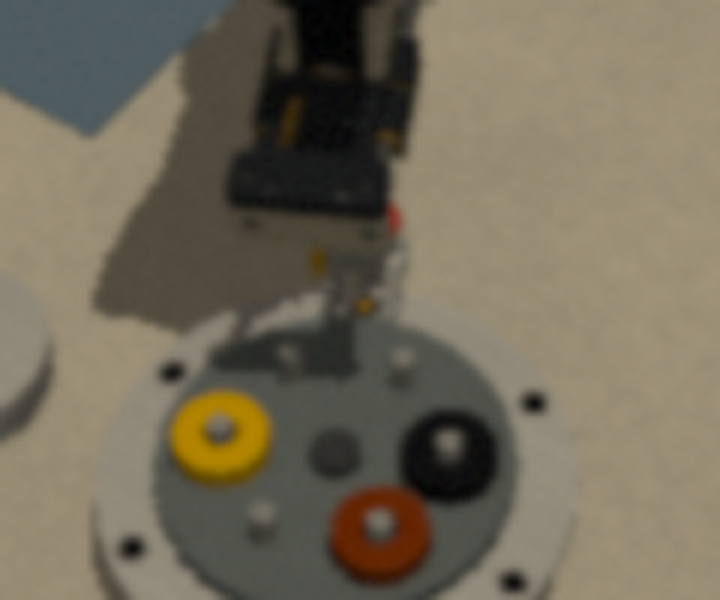

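The brass pin shows in the hole at (365,305), as it did at the start, so it looks engaged. I'll nudge a little further and see whether the force rises.

Call:
{"op": "arm_command", "data": {
  "deltas": [
    {"xyz": [-0.1, 0.07, 0], "turn": -0.3, "jaw": 255},
    {"xyz": [-0.2, 0.07, 0], "turn": -0.6, "jaw": 255},
    {"xyz": [-0.3, 0.07, 0], "turn": -1, "jaw": 255},
    {"xyz": [-0.35, 0.07, 0], "turn": -1, "jaw": 255}
  ]
}}

```text
clock: 6.2
position: [0.468, -0.0817, 0.0868]
ee_rot: [2.118, 2.318, 0.004]
force: [-2.9, 10.4, 6.0]
width: 0.006
```

```bash
python3 -c "
from h import *
rows([1.047,1.047],[.087,.13],[.012,0])
"
```

```text
6.2 [ 0.468  -0.0817  0.0868] [-2.9 10.4  6. ]
tool angle 1.1439365802942723 r 0.1353866222781188
1.047 [0.11, 0.08, -0.02] 0.7
1.047 [1.31, 0.1, -4.32] 0.7
```

The force rose to about 10 N with no further travel, so it is locked. Backing off the lip and then lifting away.

Call:
{"op": "arm_command", "data": {
  "deltas": [
    {"xyz": [0.3, 0.05, 0], "turn": 0.7, "jaw": 255},
    {"xyz": [0.6, 0.05, 0], "turn": 0.7, "jaw": 255},
    {"xyz": [0.7, 0.05, -1], "turn": 0.7, "jaw": 255},
    {"xyz": [0.7, 0.05, -4], "turn": 0.7, "jaw": 255},
    {"xyz": [0.7, 0.05, -7], "turn": 0.7, "jaw": 255}
  ]
}}

```text
clock: 6.62
position: [0.4664, -0.0752, 0.1574]
ee_rot: [2.133, 2.306, -0.001]
force: [1.3, 0.8, -0.2]
width: 0.004
```

Call:
{"op": "arm_command", "data": {
  "deltas": [
    {"xyz": [0, -4, -3], "turn": 0, "jaw": 255},
    {"xyz": [4, 0, -6], "turn": 0, "jaw": 255},
    {"xyz": [8, 0, -7], "turn": 0, "jaw": 255},
    {"xyz": [12, 0, -7], "turn": 0, "jaw": 255},
    {"xyz": [16, 0, -7], "turn": 0, "jaw": 255}
  ]
}}

```text
clock: 7.03
position: [0.4559, 0.0729, 0.2295]
ee_rot: [2.134, 2.301, 0.005]
force: [1.0, -0.5, -0.5]
width: 0.008
```

```bash
python3 - <<'E'
from h import *
from cell import get_image,observe
o=observe();print(o["clock"],o["position"],o["force"],o["dq"].round(3))
for n in ["scene","top"]:
    d=get_image(n);np.savez(f"pics/{n}6.npz",**d);im=d["frame"]
    im=im[140:280,150:330] if n=="scene" else im[120:260,230:410]
    cv2.imwrite(f"pics/{n}6.png",cv2.resize(im,None,fx=4,fy=4,interpolation=cv2.INTER_CUBIC)[:,:,::-1])
    for c in ["red","yellow"]:
        for ce,s in blobs(d,c,8):
            p=dep(d,*ce);q=onz(d,*ce,.079);print(n,c,ce.round(1),s[4],p.round(4),q.round(4),"ang",((np.arctan2(q[1]-C[1],q[0]-C[0])%(2*np.pi))-A0).round(3),"r",np.hypot(*(q[:2]-C)).round(4))
E
```

```text
7.0333 [0.45594538 0.07286779 0.22952391] [ 1.01316491 -0.47874018 -0.50202022] [-0.757  0.056 -0.389 -0.075  0.058  0.033 -1.149]
scene red [258.  186.1] 22 [ 0.4744 -0.078   0.0792] [ 0.4742 -0.078   0.079 ] ang 1.124 r 0.1286
scene yellow [252.3 181.3] 10 [ 0.4786 -0.0934  0.1026] [ 0.4586 -0.0994  0.079 ] ang 1.251 r 0.1485
scene yellow [236.5 222.5] 167 [ 0.6136 -0.1099  0.0728] [ 0.6178 -0.1083  0.079 ] ang 2.859 r 0.0527
scene yellow [101.6 261.9] 8 [ 0.8042 -0.4304  0.0719] [ 0.8075 -0.426   0.079 ] ang 3.051 r 0.4217
top yellow [413.7 142. ] 18 [ 0.796  -0.4449  0.0625] [ 0.7918 -0.4393  0.079 ] ang 3.004 r 0.4261
top yellow [318.6 197.4] 99 [ 0.6053 -0.1116  0.079 ] [ 0.6053 -0.1116  0.079 ] ang 2.615 r 0.0536
top yellow [314.8 237.2] 16 [ 0.4708 -0.0943  0.1067] [ 0.471  -0.0965  0.079 ] ang 1.255 r 0.1358
```

View pics/scene6.png

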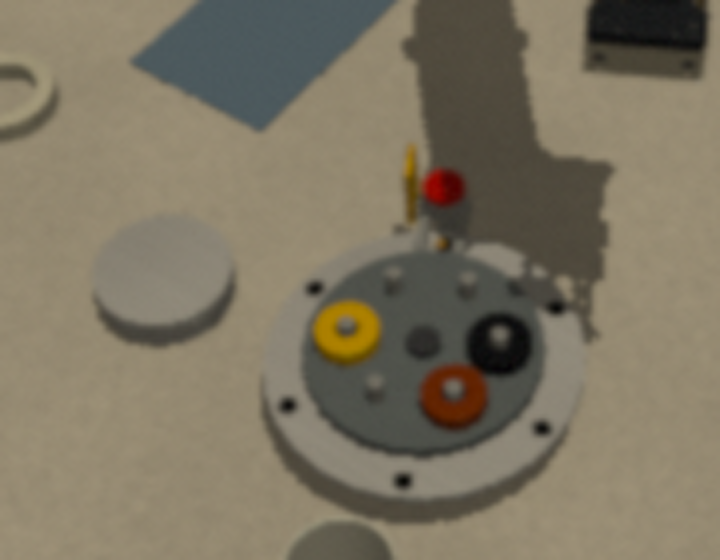

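View pics/top6.png

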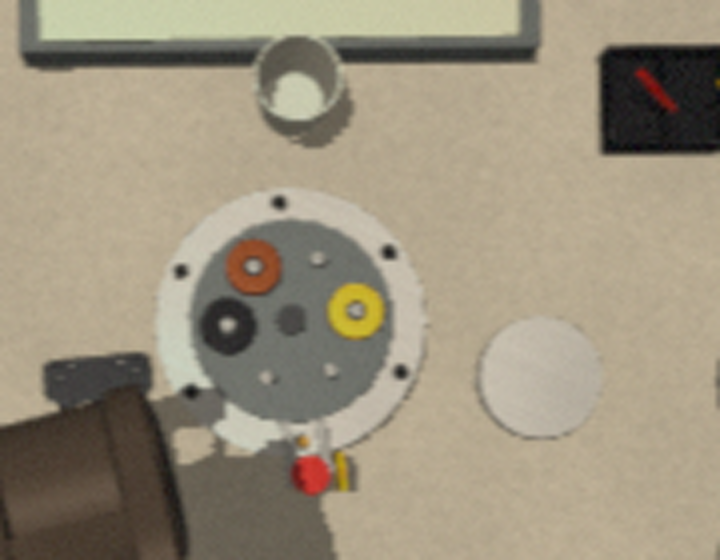

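The cap is up (depth gives z≈0.079) and the pin is in the next hole. Next I'll let the arm settle and do one last angle check.

Call:
{"op": "arm_command", "data": {
  "deltas": [
    {"xyz": [1, 0, 0], "turn": 0, "jaw": 255},
    {"xyz": [1, 0, 0], "turn": 0, "jaw": 255},
    {"xyz": [1, 0, 0], "turn": 0, "jaw": 255},
    {"xyz": [1, 0, 0], "turn": 0, "jaw": 255}
  ]
}}

```text
clock: 7.47
position: [0.4537, 0.0871, 0.2283]
ee_rot: [2.124, 2.314, 0.003]
force: [0.3, -0.0, 0.2]
width: 0.004
```

```bash
python3 - <<'E'
from h import *
from cell import get_image,observe,sign_off
d=get_image("top")
b=[c for c,s in blobs(d,"yellow") if abs(c[0]-318)<6 and abs(c[1]-197)<6][0]
a=lambda p:np.arctan2(*(onz(d,*p,.074)[:2]-C)[::-1])
print("core turn",a(b)-a((312.,212.4)))
f=d["frame"].astype(int);m=((f[:,:,0]>120)&(f[:,:,1]<70)&(f[:,:,2]<70))
m[:,:290]=0;m[:,330:]=0;m[:220]=0;v,u=np.nonzero(m);print(len(u),u.mean(),v.mean(),dep(d,u.mean(),v.mean()),(a((u.mean(),v.mean()))-A0)%(2*np.pi))
o=observe();print(o["position"],o["force"],abs(o["dq"]).max())
E
```

```text
core turn 1.0716018630767647
61 307.24590163934425 238.5737704918033 [ 0.46664259 -0.07128171  0.07847979] 1.0681123523805427
[0.45372643 0.08704131 0.22828309] [ 0.31619277  0.36943764 -0.39771025] 0.00438316279630625
```

```bash
python3 -c "
from cell import sign_off
print(sign_off())"
```

```text
the job is handed in; nothing more can be done
None
```

The carousel is one hole further counterclockwise, with the plunger up and locked, and the job is handed in. It reports no verdict, so what follows rests on my own checks.

With the fingers shut, I pressed the cap about 12 mm and pushed on the yellow lip to about 0.63 rad. I then raised the fingertips off the cap but kept pushing the lip slowly until the plunger popped up in the next hole.

- **Lock:** at the end of the push, about 10 N gave almost no more movement, so the pin had caught.
- **Angle:** the last pictures gave 1.068 rad from the cap and 1.072 rad from the yellow core. That is about 0.02 rad over the nominal 1.047, which is roughly the pin's play in the hole, and inside the 1.0 to 1.095 limit.
- **Plunger:** the cap's top measured 78.5 to 79 mm above the bench, so it is up.
- **Cores and nearby things:** by eye, the film cores are still seated, and the cup and can stand where they were. I did not measure the bottle, tape roll or reel again; the arm never came near them.
- **Arm:** it ended at rest about 0.16 m to the side of the cap, fingertips 0.23 m up and touching nothing, at about 7.5 s.

No check failed.

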